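Press the lids onto the storage tins and crate them

TASK

Close up every storage tin with the red lever press: stand the tin under the press, pull the lever down until the lid is fully home, then ease the lever back up under control, never letting it snap up. Stand all the closed tins upright on the floor of the wooden crate, push the crate's gate shut until its catch holds it, and leave the lever up. Hold the tins by their bodies, do not press or squeeze the lids with the fingers, and leave the other kitchen things where they are.

Things in the scene. Friction and masses are not known exactly. Their poses are not given: they have to be found in the camera images.
- tin1: Yellow round storage tin, 64 mm diameter, body 62 mm high, about 0.25 kg. Origin: centre of its underside, z up along its axis. Its aluminium lid (56 mm diameter, 8 mm thick) stands on top: lid's top 78 mm above the underside while loose, 70 mm when home. Two or three of the three tins are present.
- tin2: Blue tin, otherwise the same as tin1.
- tin3: Green tin, otherwise the same as tin1.
- lid1 (a joint): How far tin1's lid is pressed in, m: 0 loose at the start, 0.008 fully home (0.0065 counts as home). It slides stiffly (about 22 N) and stays where it is left.
- lid2 (a joint): The same for tin2.
- lid3 (a joint): The same for tin3.
- press: Red lever press fixed to the counter. Base plate 12 mm thick, 150 mm wide (y), x from -78 to +138 mm in its frame. Origin: underside of the base, below the point where a tin stands; x points from there to the hinge, away from the robot; z up. Two cheeks 127 mm high carry the hinge at x = 100 mm.
- press_spot (a point): Centre of the black disc on top of the base plate (12 mm above the counter), where the tin stands. The press's rounded rubber foot comes down here; a tin within about 10 mm of it is pressed well.
- lever_hinge (a point): Point on the lever's hinge axis, 105 mm above the counter, 100 mm in +x of the press frame from the spot. The axis is parallel to the press's y axis.
- lever_bar (a point): Middle of the lever's black round cross bar, 14 mm diameter, 130 mm long, parallel to the press's y axis, 220 mm from the hinge; moves with the lever. The steel arm (16 mm wide) joins it in the middle: grip it from above about 40 mm to either side of the middle, fingers closing along the press's x axis.
- lever (a joint): Lever angle q, rad: 0 upright (its spring's rest), growing as the bar is pulled to the robot and down; stop at 1.65. Bar in the press frame: hinge + 220 mm * (-sin q, 0, cos q). The foot meets a loose lid at 1.49, has it home at 1.57. Spring: 1 N at the bar when upright, 6 N when level; a lid adds 10 N. Let go, it snaps up: rising faster than 1.5 rad/s counts as snapping.
- crate: Open-topped wooden crate fixed to the counter, 280 mm long (x) by 180 mm wide (y), walls 60 mm high and 10 mm thick, floor 8 mm thick. Inside 160 mm wide (y from -80 to 80 mm), x from -125 to 130 mm: room for three tins in a row along x. Origin: centre of its underside. Its front (-x, towards the robot) is closed by the gate.
- gate_hinge (a point): Top of the gate's upright hinge axis, at the front left (+y) corner of the crate, x = -134, y = 85, z = 56 mm in the crate's frame.
- gate_tip (a point): Top edge of the gate at its free end, 160 mm from the hinge; the gate is 12 mm thick, 46 mm high (10 to 56 mm above the counter). Shut, it runs from the hinge along -y of the crate.
- gate (a joint): Gate angle, rad: 0 shut and held by the sprung roller catch, growing as its free end swings out towards the robot (up to 1.4). It stays where it is left; the catch gives a bump near 0.1 that takes about 3 N at the free end to push through.
- mug: White mug, 76 mm wide, 90 mm high; leave alone. Origin: centre of its underside.
- mill: Dark wooden pepper mill, 145 mm high; leave alone. Origin: centre of its underside.
- soap: Green soap bottle, 170 mm high; leave alone. Origin: centre of its underside.
- sponge_box: Yellow box 110 x 70 x 30 mm; leave alone. Origin: centre of its underside.
Things that resemble listed ones, but are neither listed nor needed, are in the scene too. Leave any purple look-alike of the tin1 alone.

How it is judged (in metres and radians):
On the way, in this order (a step that is already met when the one before it is completed fails the run):
1. a lid is pressed under the foot of the lever press ((contact force between lever and tin1 above 12 N or contact force between lever and tin2 above 12 N or contact force between lever and tin3 above 12 N)), for 0.03 s.
2. every tin's lid is home (value of joint each of lid1, lid2, lid3 above 0.0065 m), for 0.2 s.
At the end, for the whole second after the job is handed in: Every tin present has its lid in by 6.5 of its 8 mm and stands at rest in the crate (axis within 115 mm lengthways, 70 mm crossways of its middle, underside within 8 mm of its floor, tilt under 0.15 rad); gate shut on its catch (under 0.04 rad); lever up (under 0.1 rad) (all of step 2 and value of joint gate below 0.04 rad and value of joint lever below 0.1 rad and angle between each of tin1, tin2, tin3's own z axis and vertical below 0.15 rad and linear speed of each of tin1, tin2, tin3 below 0.02 m/s and z of tin1 in the frame of crate between 0 and 0.016 m and x of tin1 in the frame of crate between -0.115 and 0.115 m and y of tin1 in the frame of crate between -0.07 and 0.07 m and z of tin2 in the frame of crate between 0 and 0.016 m and x of tin2 in the frame of crate between -0.115 and 0.115 m and y of tin2 in the frame of crate between -0.07 and 0.07 m and z of tin3 in the frame of crate between 0 and 0.016 m and x of tin3 in the frame of crate between -0.115 and 0.115 m and y of tin3 in the frame of crate between -0.07 and 0.07 m); the robot touches nothing.
It fails at once if the lever snaps up (faster than 1.5 rad/s) (velocity of joint lever below -1.5 rad/s).
It fails at once if a lid is pressed or squeezed with the fingers (over 20 N) (contact force between the fingers and lid1 above 20 N or contact force between the fingers and lid2 above 20 N or contact force between the fingers and lid3 above 20 N).
It fails at once if the mug, mill, soap or yellow box is moved more than 30 mm (distance of any of mug, mill, soap, sponge_box from where it was at the start of the episode above 0.03 m).
Of tin1, tin2, tin3 only 2 to 3 are there at a start; the rules pass over those that are not, and their reading is None.
At some moment in a run one of tin1, tin2, tin3 may be knocked a few centimetres aside while the robot is not near it.
It also fails if it takes over 210 s, if anything falls off the work surface, if the arm or the gripper's body presses on something with over 40 N, if the wrist force passes 120 N, or if a joint passes its speed limit or range.

ROBOT

A 6-joint arm with a two-finger parallel gripper is mounted at the origin on the work surface. World frame = base frame: x ahead of the robot, y to its left, z up, the work surface at z = 0. Lengths are in mm, angles in rad, forces in N, time in s.
With the tool pointing down it reaches from about 300 to 875 mm from the base axis. Payload 4.2 kg.
Tool frame: the origin (TCP) lies at the very end of the fingers, on their centre line; the grasp point (between the pads) lies 19 mm behind it; z points along the fingers, y is the line along which they close (so a half turn about z gives the same grasp; the last joint's range is limited). The gripper opens to 85 mm and grips with 20 to 120 N. Pads are 22 mm wide; open, the fingers measure 114 mm over their backs; the gripper's body (76 mm by 85 mm) begins 54 mm behind the grasp point. The pads swing forward as they close: fully open they stand 13 mm farther back than shut.
Start: joints at [-1.276, 0.32, 1.565, -0, 1.257, -0.02], TCP at [178.038, -546.758, 231.338] pointing down, gripper open.
Joint ranges: [-3.11, 3.11], [-0.84, 2.01], [0.21, 2.61], [-1.34, 4.49], [0.05, 2.63], [-2.56, 2.56]. Speed limits (rad/s): [2.57, 2.57, 3.14, 3.14, 3.14, 3.14].

INTERFACE

Orientations are given as [roll, pitch, yaw] about the fixed x, y, z axes, in that order (R = Rz(yaw) Ry(pitch) Rx(roll)).
In Python, from plant import r gives the robot as it stands. Calls block until the motion is done:
- r.move_pose(position, orientation): joint-space move of the TCP to a pose.
- r.move_linear(position, v=150, rot=None, stop_force=None): straight line of the TCP; rot=None keeps the orientation; v is the mean speed in mm/s. With stop_force (N) it stops when the force on the tool has changed by that much, and returns True; else False.
- r.move_joints(angles): joint-space move.
- r.move_gripper(opening): opening from 0.0 (shut) to 1.0 (fully open); the grip force is fixed at half the most; returns when the fingers have stopped.
- r.pause(seconds).
- r.solve_ik(position, orientation): joint angles nearest the present ones, or None.
- r.get_obs(): the state.
- r.camera(name): name is "scene" or "top" or "wrist"; returns a dict with "frame" (420x560x3 uint8, red, green, blue), "K" (3x3 intrinsics, pixels), "cam_to_world" (4x4, takes a point from camera to world coordinates); the wrist camera has in their place "tool_from_camera" (4x4, takes a point from camera to tool coordinates, whose origin is the TCP and whose axes are the flange's). Camera axes: x right, y down, z forward; pixel columns grow to the right and rows downward; lengths in mm; the calibration is good to about 2 mm. The wrist camera is an equidistant fisheye: a pixel r from the principal point sees the ray r / f radians off the axis. A picture is of the moment at which its call begins: read the wrist's pose just before it. There is no depth.
A pose or a line that the arm cannot do raises r.MotionError and nothing moves.
- r.close_job(): hands the job in; it is judged then, once.
The state is a dict: "clock": time; "q": joint angles; "qd": joint speeds; "tau": joint torques, N m; "tool_pos": TCP position; "eef_rot": TCP orientation; "wrist_force": force on the tool from outside, world axes, zero at the start; "moment": the same for the moment, N m; "opening": opening from 0.0 (shut) to 1.0 (fully open); "grip_force": force on a finger pad.
Only numpy, scipy, OpenCV 4.12 (cv2) and the standard library are available. Lean on these libraries where they do the work, as an engineer would, in place of code of your own. Each camera call takes 0.05 s, during which the arm holds its last target. There are 200 camera calls.

## Working session

There is one attempt and no reset: what is moved stays moved. The work goes in short steps, each a Python script; the robot and the scene stay as the last script left them, time stands still between calls to the robot, and variables do not carry over. Pictures are saved under pics/ and viewed, at most 14 in all, crops included, and the job is handed in when it is done.

```bash
ls; mkdir -p pics; python3 - <<'E'
from plant import r
import cv2,json
for n in("scene","top"):
    c=r.camera(n);cv2.imwrite(f"pics/{n}0.png",c["frame"][:,:,::-1]);print(n,c["K"].tolist(),c["cam_to_world"].round(3).tolist())
print(r.get_obs())
E
```

```text
pics
scene [[477.77402883093157, 0.0, 283.2875825431291], [0.0, 477.77402883093157, 214.5610876031597], [0.0, 0.0, 1.0]] [[-0.811, 0.501, -0.303, 989.864], [0.585, 0.678, -0.444, 566.652], [-0.017, -0.537, -0.843, 1334.577], [0.0, 0.0, 0.0, 1.0]]
top [[507.9054800268057, 0.0, 281.5747592574432], [0.0, 507.9054800268057, 207.35667625482404], [0.0, 0.0, 1.0]] [[0.005, -0.996, 0.085, 409.794], [-1.0, -0.005, 0.001, -16.386], [-0.001, -0.085, -0.996, 1929.059], [0.0, 0.0, 0.0, 1.0]]
{'clock': 0.1, 'q': array([-1.27598346e+00,  3.20212835e-01,  1.56552784e+00,  5.88428780e-06,
        1.25742794e+00, -2.00014000e-02]), 'qd': array([ 0.00026299, -0.00082626, -0.00470816,  0.00089507, -0.00221569,
       -0.00026692]), 'tau': array([-1.61690186e-04, -4.16407835e+01, -2.34704500e+01, -5.20800640e-06,
        4.86678051e-03, -1.64349541e-05]), 'tool_pos': array([ 177.92159074, -546.33542123,  230.58637442]), 'eef_rot': array([-3.14001712e+00, -3.71131418e-05,  3.14812419e-01]), 'wrist_force': array([ 0.32116258, -0.08188858,  0.13044587]), 'moment': array([ 0.03735679,  0.00117814, -0.00670618]), 'grip_force': 0.0, 'opening': 0.9999449098210438}
```

View pics/scene0.png

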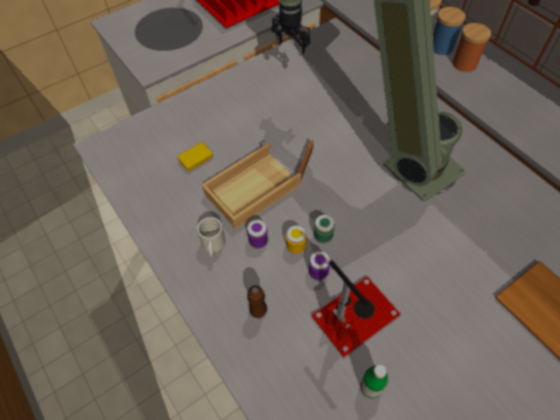

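View pics/top0.png

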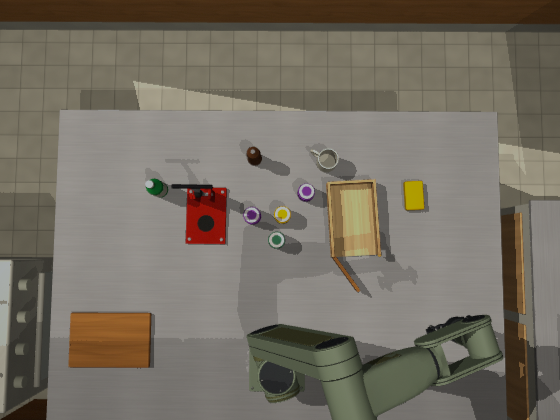

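Top view: press spot (206,223); tin-like things at yellow (282,214), green (277,240), purple (252,215) and (306,192); crate around (355,220) with the gate open to (357,290). No blue tin is seen so far. The two purple ones look like decoys, and I'll confirm that in an enlarged crop.

```bash
cat > h.py <<'E'
import numpy as np,cv2
from plant import r
def grab(n):
    o=r.get_obs();c=r.camera(n);return c,o
def ray(c,u,v):
    T=c["cam_to_world"];d=np.linalg.inv(c["K"])@[u,v,1];return T[:3,3],T[:3,:3]@d
def onz(c,u,v,z):
    o,d=ray(c,u,v);return o+d*(z-o[2])/d[2]
def tri(rays):
    A=np.zeros((3,3));b=np.zeros(3);P=[]
    for o,d in rays:
        d=d/np.linalg.norm(d);M=np.eye(3)-np.outer(d,d);A+=M;b+=M@o;P.append((o,M))
    x=np.linalg.solve(A,b);return x,[float(np.linalg.norm(M@(x-o))) for o,M in P]
def proj(c,p):
    T=np.linalg.inv(c["cam_to_world"]);q=c["K"]@(T[:3,:3]@np.array(p,float)+T[:3,3]);return q[:2]/q[2]
E
python3 - <<'E'
from h import *
s=cv2.imread("pics/scene0.png");t=cv2.imread("pics/top0.png")
a=cv2.resize(s[200:345,230:410],None,fx=2.2,fy=2.2,interpolation=3)
b=cv2.resize(t[170:260,180:320],None,fx=2.8,fy=2.8,interpolation=3)
W=np.zeros((max(a.shape[0],b.shape[0]),a.shape[1]+b.shape[1],3),np.uint8);W[:a.shape[0],:a.shape[1]]=a;W[:b.shape[0],a.shape[1]:]=b
cv2.imwrite("pics/crop1.png",W);print(W.shape)
for (u,v) in [(252,215),(306,192),(282,214),(277,240)]: print(t[v,u], s.shape)
c,_=grab("top")
for n,u,v,z in [("Y",282,214,78),("G",277,240,78),("P1",252,215,78),("P2",306,192,78),("spot",206,223,12)]: print(n,onz(c,u,v,z).round())
for u,v in [(328,181),(376,181),(380,256),(331,257),(357,290)]:print(onz(c,u,v,58).round())
E
```

```text
(319, 788, 3)
[93 35 78] (420, 560, 3)
[133  49 113] (420, 560, 3)
[  0 160 176] (420, 560, 3)
[66 95 47] (420, 560, 3)
Y [543. -16.  78.]
G [448.   2.  78.]
P1 [538.  94.  78.]
P2 [ 624. -103.   78.]
spot [512. 271.  12.]
[ 668. -186.   58.]
[ 669. -364.   58.]
[ 391. -376.   58.]
[ 387. -196.   58.]
[ 268. -290.   58.]
```

View pics/crop1.png

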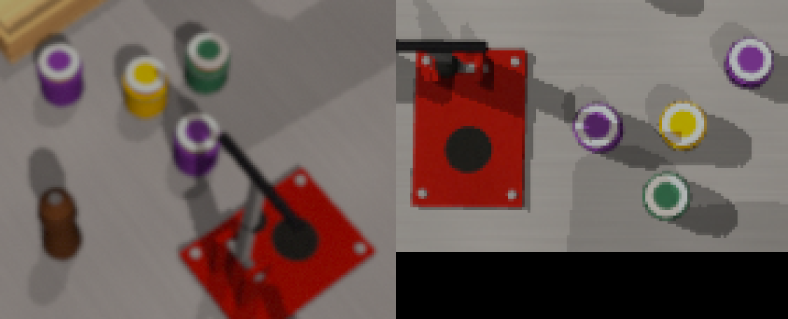

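Both crops show the same purple at top pixels (252,215) and (306,192), so they are look-alikes. The yellow tin at (282,214) is tin1 and the green tin at (277,240), with a green body in the scene view, is tin3. tin2 is absent. Next I'll measure with masks across top, scene and wrist views.

```bash
cat >> h.py <<'E'
DOWN=lambda yaw:[np.pi,0,yaw]
from scipy.spatial.transform import Rotation as Ro
def wray(c,o,u,v):
    K=c["K"];x=(u-K[0,2])/K[0,0];y=(v-K[1,2])/K[1,1];th=np.hypot(x,y)
    d=np.array([x/th*np.sin(th),y/th*np.sin(th),np.cos(th)]) if th>1e-9 else np.array([0,0,1.])
    R=Ro.from_euler("xyz",o["eef_rot"]).as_matrix();T=c["tool_from_camera"]
    return R@T[:3,3]+o["tool_pos"],R@T[:3,:3]@d
def wproj(c,o,p):
    R=Ro.from_euler("xyz",o["eef_rot"]).as_matrix();T=c["tool_from_camera"];K=c["K"]
    q=T[:3,:3].T@(R.T@(np.array(p,float)-o["tool_pos"])-T[:3,3]);th=np.arctan2(np.hypot(q[0],q[1]),q[2]);f=q[:2]/np.hypot(q[0],q[1])*th
    return np.array([K[0,0]*f[0]+K[0,2],K[1,1]*f[1]+K[1,2]])
RNG={"Y":((22,120,60),(34,255,255)),"G":((45,60,25),(92,255,255)),"P":((125,80,25),(150,255,255)),"R":((0,150,50),(8,255,255))}
def blobs(img_rgb,k,amin=15):
    h=cv2.cvtColor(img_rgb,cv2.COLOR_RGB2HSV);m=cv2.inRange(h,*RNG[k])
    n,l,st,ce=cv2.connectedComponentsWithStats(m)
    return [(int(st[i,4]),ce[i].round(1).tolist(),st[i,:4].tolist()) for i in range(1,n) if st[i,4]>=amin]
E
python3 - <<'E'
from h import *
C={n:grab(n)[0] for n in("top","scene")}
for n,c in C.items():
    for k in "YGPR": print(n,k,blobs(c["frame"],k))
r.move_pose([430,20,330],DOWN(0));
for i,p in enumerate([[430,20,330],[430,140,330]]):
    r.move_linear(p,v=250)
    c,o=grab("wrist");cv2.imwrite(f"pics/w{i}.png",c["frame"][:,:,::-1])
    np.savez(f"w{i}.npz",**c,**{k:o[k] for k in("tool_pos","eef_rot")})
    for k in "YGPR": print(i,k,blobs(c["frame"],k,60))
print(c["K"],c["tool_from_camera"].round(3),o["clock"])
E
```

```text
top Y [(566, [413.4, 195.0], [403, 181, 22, 30]), (33, [280.1, 218.7], [274, 210, 17, 14]), (68, [282.0, 213.9], [278, 210, 9, 9])]
top G [(183, [155.6, 187.2], [146, 179, 18, 17]), (64, [276.2, 239.2], [272, 235, 9, 9])]
top P [(67, [306.1, 190.9], [302, 187, 9, 9]), (47, [303.9, 196.9], [297, 189, 18, 13]), (45, [255.4, 218.5], [244, 208, 17, 16]), (68, [251.2, 214.2], [247, 210, 9, 9])]
top R [(1826, [206.2, 216.5], [186, 188, 41, 56])]
scene Y [(553, [194.9, 155.8], [178, 142, 34, 28]), (80, [295.7, 233.0], [291, 229, 11, 9]), (152, [296.0, 246.3], [287, 239, 19, 14])]
scene G [(54, [324.1, 222.2], [320, 219, 9, 8]), (160, [322.7, 235.5], [315, 227, 18, 15]), (373, [374.3, 380.7], [363, 366, 25, 26])]
scene P [(65, [256.4, 227.1], [252, 223, 10, 9]), (188, [257.9, 240.7], [248, 231, 19, 17]), (73, [319.5, 259.2], [315, 255, 10, 9]), (194, [318.3, 272.4], [309, 263, 22, 17])]
scene R [(1293, [235.9, 9.1], [197, 0, 83, 28]), (2842, [355.5, 318.0], [312, 277, 88, 80])]
0 Y [(234, [557.3, 77.8], [554, 53, 6, 56]), (603, [308.0, 86.0], [294, 73, 29, 29])]
0 G [(401, [5.5, 57.0], [0, 4
[... 603 characters left out ...]
 (263, [366.6, 157.4], [357, 140, 36, 46]), (538, [384.0, 165.0], [372, 152, 25, 27])]
1 P [(968, [435.0, 49.4], [418, 21, 49, 48]), (386, [459.9, 39.5], [450, 28, 21, 24]), (305, [299.5, 101.3], [286, 68, 49, 49]), (625, [313.4, 89.0], [299, 76, 29, 28])]
1 R [(10685, [189.6, 102.1], [138, 10, 99, 160]), (141, [135.3, 37.2], [131, 26, 9, 22])]
[[325.1922621    0.         276.67273224]
 [  0.         325.1922621  215.21130973]
 [  0.           0.           1.        ]] [[-0.00000e+00 -9.61000e-01 -2.77000e-01  7.05410e+01]
 [ 1.00000e+00 -0.00000e+00  1.00000e-03  4.09000e-01]
 [-1.00000e-03 -2.77000e-01  9.61000e-01 -1.42947e+02]
 [ 0.00000e+00  0.00000e+00  0.00000e+00  1.00000e+00]] 3.425
```

View pics/w0.png

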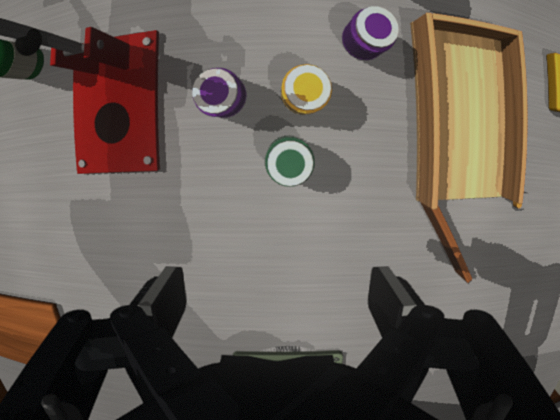

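View pics/w1.png

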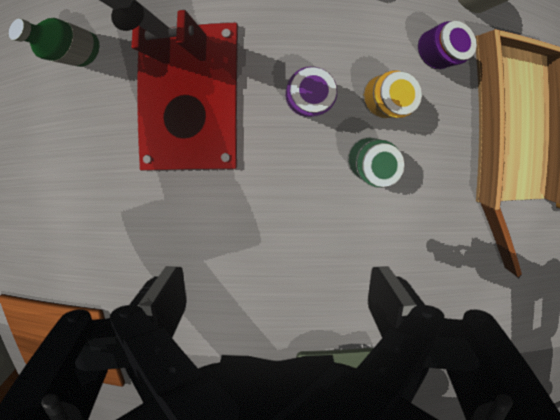

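```bash
python3 - <<'E'
from h import *
C={n:grab(n)[0] for n in("top","scene")}
W=[np.load(f"w{i}.npz") for i in(0,1)]
V=lambda t,s,a,b:[ray(C["top"],*t),ray(C["scene"],*s),wray(W[0],W[0],*a),wray(W[1],W[1],*b)]
for n,a in {"Y":((282,213.9),(295.7,233),(308,86),(402.3,91.9)),"G":((276.2,239.2),(324.1,222.2),(290,163.3),(384,165)),"P1":((251.2,214.2),(319.5,259.2),(213.7,90.3),(313.4,89)),"P2":((306.1,190.9),(256.4,227.1),(377.7,25.6),(459.9,39.5))}.items():
    R=V(*a);print(n,"all",tri(R)[0].round(1),np.round(tri(R)[1],1),"wrist",tri(R[2:])[0].round(1),"topscene",tri(R[:2])[0].round(1))
# black disc + screws
def disc(img,x0,y0,x1,y1):
    g=cv2.cvtColor(img[y0:y1,x0:x1],cv2.COLOR_RGB2HSV);m=((g[...,2]<60)&(g[...,1]<140)).astype(np.uint8)
    cs,_=cv2.findContours(m,cv2.RETR_EXTERNAL,cv2.CHAIN_APPROX_NONE);k=max(cs,key=cv2.contourArea);e=cv2.fitEllipse(k);return (e[0][0]+x0,e[0][1]+y0),e[1]
d0=disc(W[0]["frame"],85,92,140,155);d1=disc(W[1]["frame"],150,85,215,150);dt=disc(C["top"]["frame"],190,208,222,240)
print(d0,d1,dt)
print("spot wrist",tri([wray(W[0],W[0],*d0[0]),wray(W[1],W[1],*d1[0])]),"all",tri([wray(W[0],W[0],*d0[0]),wray(W[1],W[1],*d1[0]),ray(C["top"],*dt[0])]))
def scr(i,u,v):
    f=W[i]["frame"][v-6:v+7,u-6:u+7].astype(int);m=(f[...,1]>70)&(f[...,2]>70);y,x=np.nonzero(m);return x.mean()+u-6,y.mean()+v-6
def onw(i,p,z):
    o,d=wray(W[i],W[i],*p);return (o+d*(z-o[2])/d[2]).round(1)
for i,u,v in [(0,147,41),(0,147,160),(0,82,163),(1,227,33),(1,226,157),(1,146,159)]:
    p=scr(i,u,v);print("screw",i,np.round(p,1),onw(i,p,12))
for nm,a,b in [("bigcorner far-left top",(427,13),(496,31)),("near-left top",(418,207),(480,207))]:
    print(nm,onw(0,a,60),onw(1,b,60),tri([wray(W[0],W[0],*a),wray(W[1],W[1],*b)])[0].round(1))
f=lambda c:cv2.resize(c,None,fx=3,fy=3,interpolation=3)
a=f(W[0]["frame"][170:290,400:560]);cv2.imwrite("pics/gate.png",np.hstack([cv2.resize(W[0]["frame"][0:290,400:540],None,fx=2,fy=2,interpolation=3),cv2.resize(C["top"]["frame"][165:300,315:400],None,fx=4.296,fy=4.296)[:580]])[:,:,::-1])
E
```

```text
Y all [546.  -17.5  80.1] [3.7 1.7 1.2 0.9] wrist [547.  -18.5  78.8] topscene [545.  -17.3  78. ]
G all [452.3   3.2  78.5] [2.5 1.7 0.5 0.4] wrist [452.4   2.7  77.9] topscene [452.1   3.6  78.6]
P1 all [543.   95.1  78.8] [2.4 1.3 0.6 0.6] wrist [543.4  94.7  78.5] topscene [542.7  95.6  78.9]
P2 all [ 630.2 -105.1   80.6] [3.  2.3 0.6 0.4] wrist [ 631.1 -106.3   79.1] topscene [ 629.9 -105.2   79.1]
((111.58067512512207, 122.62143325805664), (32.88890838623047, 39.17555618286133)) ((184.08002853393555, 116.33014869689941), (39.54247283935547, 41.650840759277344)) ((205.46987438201904, 223.09171295166016), (14.970270156860352, 15.224498748779297))
spot wrist (array([514.81779156, 271.3812596 ,  10.6538853 ]), [0.016530795634118346, 0.01653079563405922]) all (array([514.00047226, 274.07823131,   4.66605337]), [1.1274506345820905, 1.3728262890536727, 2.0626432228083105])
screw 0 [145.7  40.7] [635.6 211.9  12. ]
screw 0 [146.7 159.7] [454.2 213.3  12. ]
screw 0 [ 80.5 163.7] [454.5 335.8  12. ]
screw 1 [225.4  32.4] [635.5 210.8  12. ]
screw 1 [224.6 157. ] [453.8 212.7  12. ]
screw 1 [146.3 158.9] [455.  333.3  12. ]
bigcorner far-left top [ 667.7 -185.9   60. ] [ 666.1 -187.3   60. ] [ 664.4 -182.8   66.1]
near-left top [ 393.1 -179.    60. ] [ 394.2 -169.7   60. ] [ 384.8 -195.4   25.8]
```

View pics/gate.png

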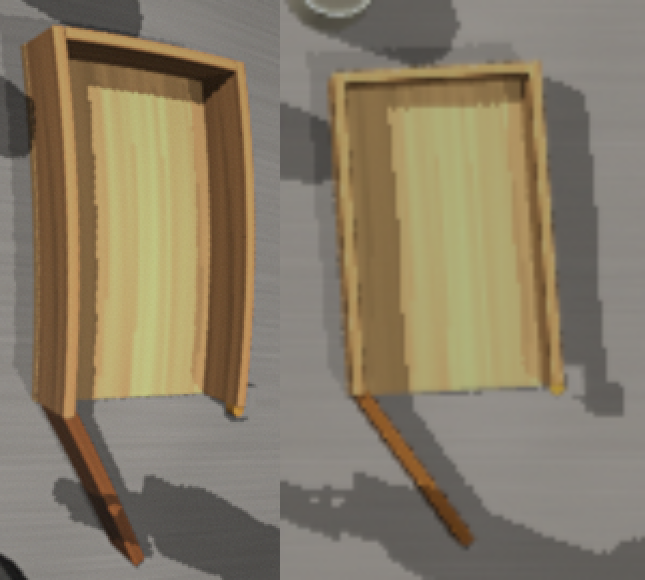

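```bash
cat >> h.py <<'E'
SPOT=np.array([514.8,272.2]); YAW=np.pi
def look(k,xy,z):
    """blob of colour k nearest the expected lid centre, cast onto plane z"""
    c,o=grab("wrist");e=wproj(c,o,[*xy,z]);B=[b for b in blobs(c["frame"],k,60) if abs(b[2][2]-b[2][3])<0.35*b[2][2]]
    if not B: cv2.imwrite("pics/lookfail.png",c["frame"][:,:,::-1]);raise SystemExit("no blob")
    b=min(B,key=lambda b:np.hypot(*(np.array(b[1])-e)));s,d=wray(c,o,*b[1]);p=s+d*(z-s[2])/d[2]
    print("look",k,"exp px",e.round(),"got",b,"->",p.round(1));return p[:2]
def pick(k,xy,zb,lidz,yaw=YAW,zt=16):
    r.move_gripper(1.0);r.move_pose([*xy,zb+210],DOWN(yaw))
    p=look(k,xy,zb+lidz)
    if np.hypot(*(p-xy))>60: raise SystemExit("far")
    r.move_linear([*p,zb+130],v=200);r.move_linear([*p,zb+zt],v=100)
    r.move_gripper(0.0);o=r.get_obs();print("grip",o["opening"],o["grip_force"],o["tool_pos"].round(1))
    r.move_linear([*p,zb+190],v=150);o=r.get_obs();print("lifted",round(o["opening"],3),o["wrist_force"].round(1))
    return p
def place(xy,z,zup,yaw=YAW):
    hit=r.move_linear([*xy,z+15],v=100);hit=r.move_linear([*xy,z-2],v=25,stop_force=5)
    print("placed",hit,r.get_obs()["tool_pos"].round(1));r.move_gripper(1.0);r.move_linear([*r.get_obs()["tool_pos"][:2],zup],v=120)
E
python3 - <<'E'
from h import *
C=grab("top")[0];W=np.load("w0.npz")
loc=np.array([[140,90],[140,-90],[-140,90],[-140,-90]])
def fit(P,n):
    P=np.array(P)[:,:2];L=loc;a=P.mean(0);l=L.mean(0);H=((P-a).T@(L-l))
    th=np.arctan2(H[1,0]-H[0,1],H[0,0]+H[1,1]);R=np.array([[np.cos(th),-np.sin(th)],[np.sin(th),np.cos(th)]])
    print(n,P.round(0).tolist(),"centre",a.round(1),"yaw",th.round(4),"res",(P-a-(L@R.T)).round(1).tolist())
fit([onz(C,u,v,60) for u,v in[(326.9,182.5),(375.8,179.4),(331.8,256.9),(381.3,255.8)]],"top")
def onw(u,v,z=60):
    s,d=wray(W,W,u,v);return s+d*(z-s[2])/d[2]
fit([onw(428,14),onw(521.5,32),onw(428,208),onw(520.5,205)],"w0")
print("gate tip",onz(C,358.8,290.7,56).round(),onw(468.5,280,56).round(), tri([ray(C,358.8,290.7),wray(W,W,468.5,280)]))
pick("G",np.array([452.4,2.9]),0,78)
print(r.get_obs()["clock"])
E
```

```text
top [[662.0, -182.0], [674.0, -363.0], [387.0, -199.0], [392.0, -380.0]] centre [ 528.9 -280.8] yaw 0.0573 res [[-1.7, 1.4], [0.4, -0.3], [3.3, 0.3], [-2.1, -1.3]]
w0 [[666.0, -187.0], [678.0, -363.0], [392.0, -195.0], [398.0, -377.0]] centre [ 533.6 -280.6] yaw 0.0436 res [[-3.1, -2.8], [0.6, 1.9], [2.0, 1.4], [0.6, -0.5]]
gate tip [ 265. -297.   56.] [ 269. -297.   56.] (array([ 265.804779  , -298.55833169,   52.8651204 ]), [1.481828006772694, 1.4818280067726792])
look G exp px [277. 205.] got (1215, [277.2, 205.0], [258, 186, 40, 39]) -> [452.3   2.8  78. ]
grip 0.7347169978518422 65.12610197067261 [452.8   2.9  16.8]
lifted 0.738 [-0.2  0.6 -2.5]
10.2667
```

Green tin gripped and lifted (opening 0.74, matching 64 mm). Next it goes onto the press spot.

```bash
python3 - <<'E'
from h import *
r.move_linear([*SPOT,190],v=250)
place(SPOT,28,220)
r.move_linear([SPOT[0]-20,SPOT[1],260],v=200)
print(look("G",SPOT,90))
c,o=grab("wrist");cv2.imwrite("pics/press.png",c["frame"][:,:,::-1]);np.savez("w2.npz",**c,tool_pos=o["tool_pos"],eef_rot=o["eef_rot"])
t=grab("top")[0]["frame"];s=grab("scene")[0]["frame"]
cv2.imwrite("pics/pt.png",np.hstack([cv2.resize(t[160:260,150:260],None,fx=3.6,fy=3.6),cv2.resize(s[220:340,280:420],None,fx=2.8,fy=3)])[:,:,::-1])
print(r.get_obs()["clock"])
E
```

```text
placed True [514.6 272.1  28.9]
look G exp px [277. 215.] got (880, [276.5, 214.5], [260, 198, 34, 33]) -> [514.3 271.5  90. ]
[514.3170191  271.45131049]
16.3917
```

View pics/press.png

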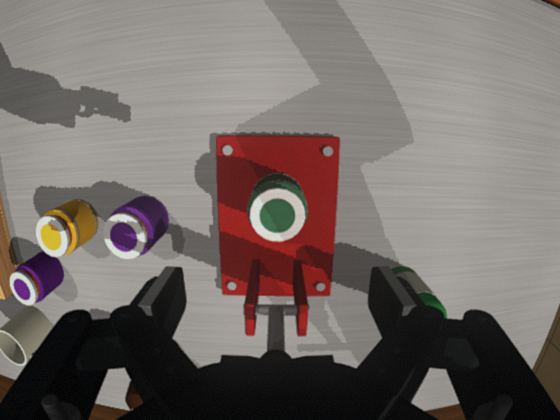

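Tin stands centred on the disc (278,210). Next I'll measure the bar from the two initial views by triangulating its ends, checking against the expected (615, 272, 325).

```bash
python3 - <<'E'
from h import *
C={n:grab(n)[0] for n in("top","scene")}
t=cv2.imread("pics/top0.png");s=cv2.imread("pics/scene0.png")
def barm(im,x0,y0,x1,y1,big):
    g=im[y0:y1,x0:x1].max(2)<50;m=g.astype(np.uint8)
    n,l,st,ce=cv2.connectedComponentsWithStats(m);i=1+np.argmax(st[1:,4]);ys,xs=np.nonzero(l==i);p=np.stack([xs+x0,ys+y0],1).astype(np.float32)
    b=cv2.minAreaRect(p);return b
for n,b in(("top",barm(t,165,178,220,194,0)),("scene",barm(s,325,255,362,300,0))): print(n,b)
for e in([614.8,207,325],[614.8,272,325],[614.8,337,325]): print("exp",e,proj(C["top"],e).round(1),proj(C["scene"],e).round(1))
bt=barm(t,165,178,220,194,0)[0]
print("mid tri",tri([ray(C["top"],*bt),ray(C["scene"],346.5,280)]))
E
```

```text
top ((191.91424560546875, 188.65850830078125), (40.04368209838867, 8.54394245147705), 1.847610354423523)
scene ((345.7529296875, 280.21173095703125), (48.375492095947266, 4.772469997406006), 49.398704528808594)
exp [614.8, 207, 325] [212.1 185.5] [330.4 261.6]
exp [614.8, 272, 325] [191.7 185.4] [348.2 282.1]
exp [614.8, 337, 325] [171.3 185.3] [367.  303.7]
mid tri (array([608.77621729, 268.05616337, 320.00392545]), [5.495904193313756, 5.49590419331391])
```

View pics/pt.png

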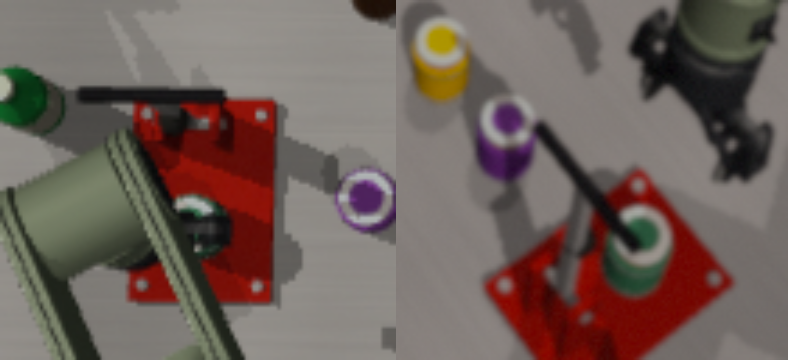

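Projected expectations match the observed bar ends: top (171–213, 186) and scene (331,262)–(366,302). So the bar sits at (615, 272, 325), parallel to y. I'll grip at y=312 and pull along the arc while monitoring force.

```bash
cat >> h.py <<'E'
H=np.array([614.8,272.2,105.])
def barpt(q): return [H[0]-220*np.sin(q),H[1]+40,H[2]+220*np.cos(q)-19]
def lever_grip():
    r.move_gripper(1.0);p=barpt(0);o=r.get_obs()["tool_pos"]
    r.move_linear([o[0],o[1],430],v=250);r.move_pose([p[0],p[1],430],DOWN(np.pi/2))
    r.move_linear(p,v=120,stop_force=8);r.move_gripper(0.0);o=r.get_obs();print("bar grip",round(o["opening"],3),o["tool_pos"].round(1),o["wrist_force"].round(1),round(o["clock"],1))
def arc(q0,q1,n,v):
    for q in np.linspace(q0,q1,n+1)[1:]:
        r.move_linear(barpt(q),v=v);o=r.get_obs();f=o["wrist_force"];print(round(q,2),f.round(1),end=" ")
        if np.linalg.norm(f)>50: print("FORCE STOP",o["tool_pos"]);return False
    print(round(o["clock"],1),round(o["opening"],3));return True
E
python3 - <<'E'
from h import *
lever_grip()
if 0.1<r.get_obs()["opening"]<0.3: arc(0,0.3,2,60)
E
```

```text
bar grip 0.143 [615.1 312.2 306.2] [0.7 0.2 1.1] 20.8
0.15 [1.6 0.6 6.7] 0.3 [1.4 1.4 6.2] 22.2 0.14
```

```bash
python3 - <<'E'
from h import *
arc(0.3,1.4,7,90) and arc(1.4,1.6,4,40)
r.pause(0.2);o=r.get_obs();print(o["tool_pos"],o["wrist_force"])
s=grab("scene")[0]["frame"];w=grab("wrist")[0]["frame"]
cv2.imwrite("pics/down.png",np.hstack([cv2.resize(s[200:350,270:420],(420,420),interpolation=3),w[:,::2].repeat(1,1)])[:,:,::-1])
E
```

```text
0.46 [0.6 3.7 6. ] 0.61 [-1.   5.9  3.2] 0.77 [2.2 4.9 3.1] 0.93 [3.  4.9 5.5] 1.09 [3.8 5.9 4.1] 1.24 [4.1 7.1 3.1] 1.4 [0.8 5.7 4.7] 25.9 0.141
1.45 [1.7 6.7 4. ] 1.5 [-0.8  7.1  6.6] 1.55 [-3.   5.7 13.3] 1.6 [-3.5  7.2 13. ] 27.6 0.138
[395.14655851 314.03081967  80.97793707] [-2.73987514  6.737988   13.64791453]
```

View pics/down.png

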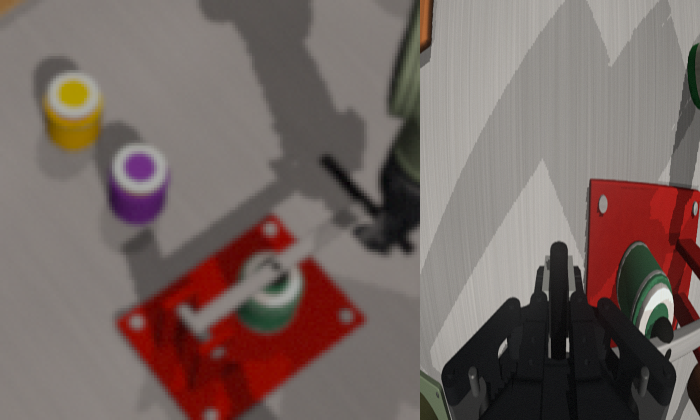

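Lever level with its foot on the green lid, and upward force rose from about 4 N to 13 N as expected for pressing. I'll push slightly further, then ease it back up.

```bash
python3 - <<'E'
from h import *
p=barpt(1.64);print(r.move_linear(p,v=30,stop_force=20));r.pause(.3);o=r.get_obs();print(o["tool_pos"],o["wrist_force"])
if arc(1.64,1.2,4,50) and arc(1.2,0,8,100):
    o=r.get_obs();print(o["tool_pos"].round(1))
    r.move_gripper(1.0);r.move_linear([*o["tool_pos"][:2],430],v=150)
    c,o=grab("wrist");s=grab("scene")[0]["frame"]
    r.move_linear([SPOT[0]-20,SPOT[1],430],v=250,rot=None)
    print(r.get_obs()["clock"])
    cv2.imwrite("pics/up.png",cv2.resize(s[200:350,270:420],(420,420),interpolation=3)[:,:,::-1])
E
```

```text
True
[395.12505239 314.17719488  79.87617238] [-4.71293466 -1.85802011 14.3010384 ]
1.53 [0.6 8.6 2.8] 1.42 [1.8 7.2 3.1] 1.31 [6.4 5.8 0.5] 1.2 [ 9.4  7.7 -1.5] 30.8 0.139
1.05 [14.4  6.1 -5.7] 0.9 [14.6  6.  -8.3] 0.75 [ 13.7   7.8 -12.2] 0.6 [  9.5   7.1 -12.5] 0.45 [ 5.5  4.8 -7.7] 0.3 [ 2.7  5.3 -9. ] 0.15 [ 1.3  3.4 -9.7] 0.0 [-0.4  1.6 -9.6] 34.7 0.14
[614.  311.6 305.2]
37.1083
```

View pics/up.png

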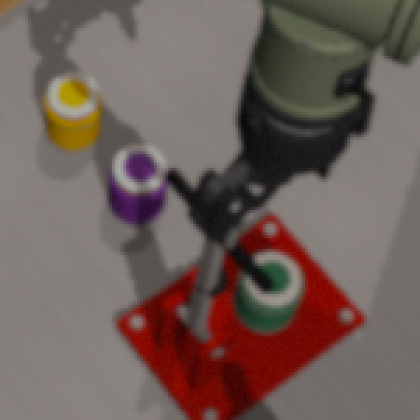

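The lever is upright again. I'll check the lid height by triangulating from two wrist positions: 82 mm means home, 90 mm means loose.

```bash
cat >> h.py <<'E'
def lidheight(k,xy,z,zt=230,dx=-10):
    R=[]
    for i,dy in enumerate((-60,60)):
        p=[xy[0]+dx,xy[1]+dy,zt]
        r.move_pose(p,DOWN(YAW)) if i==0 else r.move_linear(p,v=200)
        c,o=grab("wrist");e=wproj(c,o,[*xy,z]);b=min(blobs(c["frame"],k,150),key=lambda b:np.hypot(*(np.array(b[1])-e)));R.append(wray(c,o,*b[1]));print(b[:2],e.round())
    t=tri(R);print("LID",k,t[0].round(1),np.round(t[1],2));return t[0]
E
python3 - <<'E'
from h import *
lidheight("G",SPOT,82)
E
```

```text
(980, [340.0, 209.7]) [341. 211.]
(1000, [213.6, 210.9]) [214. 212.]
LID G [514.2 271.4  81.8] [0.1 0.1]
```

Lid top measures 81.8 mm, so it is home. Green goes to the crate, then yellow to the press.

```bash
cat >> h.py <<'E'
CC=np.array([531.5,-280.7]);CY=0.052
def cr(x,y): return CC+[x*np.cos(CY)-y*np.sin(CY),x*np.sin(CY)+y*np.cos(CY)]
E
python3 - <<'E'
from h import *
pick("G",np.array([514.2,271.6]),12,70)
g=cr(70,0);o=r.get_obs()["tool_pos"]
r.move_linear([460,0,200],v=300);r.move_linear([*g,200],v=300)
place(g,24,200)
look("G",g,78)
c,o=grab("wrist");cv2.imwrite("pics/crate1.png",c["frame"][:,:,::-1]);print(o["clock"])
E
```

```text
look G exp px [279. 203.] got (1120, [278.7, 202.6], [260, 184, 38, 38]) -> [514.1 271.4  82. ]
grip 0.7306925613612753 65.77364802360535 [514.7 271.8  28.9]
lifted 0.738 [-0.8 -0.2 -3.2]
placed True [ 601.2 -277.    25. ]
look G exp px [276. 211.] got (1301, [275.7, 210.1], [255, 191, 42, 40]) -> [ 600.8 -277.4   78. ]
50.15
```

View pics/crate1.png

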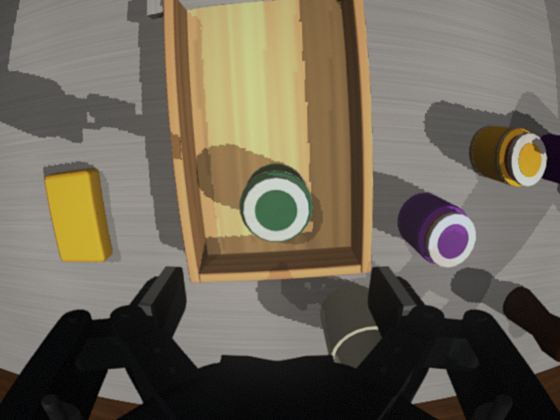

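Green stands upright on the crate floor at (276,210), inside the walls. Next is the yellow tin. A box is also yellow, so the search is kept near the expected position.

```bash
python3 - <<'E'
from h import *
r.move_linear([547,-18,210],v=300)
pick("Y",np.array([546.5,-18.]),0,78)
r.move_linear([470,150,200],v=300);r.move_linear([*SPOT,190],v=250)
place(SPOT,28,220)
r.move_linear([SPOT[0]-20,SPOT[1],260],v=200)
p=look("Y",SPOT,90)
print(p-SPOT,r.get_obs()["clock"])
E
```

```text
look Y exp px [278. 205.] got (1168, [277.2, 205.7], [258, 186, 40, 39]) -> [547.  -18.5  78. ]
grip 0.7371859167356023 65.98005294799805 [547.5 -18.4  17. ]
lifted 0.739 [-0.7 -0.1 -3.9]
placed True [514.6 272.1  29. ]
look Y exp px [277. 215.] got (903, [250.0, 220.1], [233, 204, 35, 33]) -> [520.1 244.6  90. ]
[  5.31383396 -27.55667431] 61.375
```

The yellow tin was knocked 28 mm aside. I'll re-grasp and re-seat it.

```bash
python3 - <<'E'
from h import *
t=lidheight("Y",np.array([520,244.6]),90)
p=pick("Y",t[:2],12,78)
r.move_linear([*SPOT,190],v=150);place(SPOT,28,220)
r.move_linear([SPOT[0]-20,SPOT[1],260],v=200)
p=look("Y",SPOT,90);print(p-SPOT,r.get_obs()["clock"])
if np.hypot(*(p-SPOT))<5:
    lever_grip()
    if 0.1<r.get_obs()["opening"]<0.3 and arc(0,1.4,9,90) and arc(1.4,1.6,4,40):
        print(r.move_linear(barpt(1.64),v=30,stop_force=20));r.pause(.3);o=r.get_obs();print(o["tool_pos"],o["wrist_force"])
        if arc(1.64,1.2,4,50) and arc(1.2,0,8,100):
            o=r.get_obs();r.move_gripper(1.0);r.move_linear([*o["tool_pos"][:2],430],v=150)
            r.move_linear([SPOT[0]-20,SPOT[1],430],v=250)
            lidheight("Y",SPOT,82)
print(r.get_obs()["clock"])
E
```

```text
Traceback (most recent call last):
  File "h.py", line 66, in lidheight
    c,o=grab("wrist");e=wproj(c,o,[*xy,z]);b=min(blobs(c["frame"],k,150),key=lambda b:np.hypot(*(np.array(b[1])-e)));R.append(wray(c,o,*b[1]));print(b[:2],e.round())
                                             ~~~^^^^^^^^^^^^^^^^^^^^^^^^^^^^^^^^^^^^^^^^^^^^^^^^^^^^^^^^^^^^^^^^^^^^
ValueError: min() iterable argument is empty
```

```bash
python3 - <<'E'
from h import *
c,o=grab("wrist");e=wproj(c,o,[520,244.6,90]);print(e,o["tool_pos"])
print(blobs(c["frame"],"Y",20));RNG["Y"]=((15,100,25),(40,255,255));print(blobs(c["frame"],"Y",60))
u,v=e.astype(int);print(cv2.cvtColor(c["frame"],cv2.COLOR_RGB2HSV)[v-6:v+7:6,u-6:u+7:6].tolist())
cv2.imwrite("pics/y.png",c["frame"][:,:,::-1])
E
```

```text
[342.99552132 213.87248206] [510.11944764 184.49502239 229.28252394]
[]
[(3035, [14.1, 227.2], [0, 112, 41, 195]), (1151, [326.5, 188.6], [303, 169, 70, 67]), (1123, [342.9, 214.0], [324, 196, 39, 37]), (303, [553.9, 391.8], [543, 375, 17, 37])]
[[[21, 196, 215], [20, 195, 215], [20, 193, 217]], [[21, 194, 214], [20, 196, 215], [21, 194, 216]], [[21, 195, 214], [20, 194, 216], [21, 195, 216]]]
```

View pics/y.png

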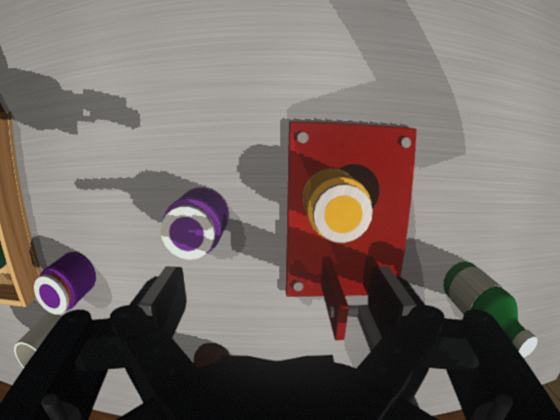

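The tin is upright, off the disc at (343,214). The hue had simply drifted below my threshold, so I'll widen it.

```bash
sed -i 's/"Y":((22,120,60),(34/"Y":((16,130,60),(36/' h.py; python3 - <<'E'
from h import *
t=lidheight("Y",np.array([520,244.6]),90)
p=pick("Y",t[:2],12,78)
r.move_linear([*SPOT,190],v=150);place(SPOT,28,220)
r.move_linear([SPOT[0]-20,SPOT[1],260],v=200)
p=look("Y",SPOT,90);print(p-SPOT,r.get_obs()["clock"])
if np.hypot(*(p-SPOT))<5:
    lever_grip()
    if 0.1<r.get_obs()["opening"]<0.3 and arc(0,1.4,9,90) and arc(1.4,1.6,4,40):
        print(r.move_linear(barpt(1.64),v=30,stop_force=20));r.pause(.3);o=r.get_obs();print(o["tool_pos"],o["wrist_force"])
        if arc(1.64,1.2,4,50) and arc(1.2,0,8,100):
            o=r.get_obs();r.move_gripper(1.0);r.move_linear([*o["tool_pos"][:2],430],v=150)
            r.move_linear([SPOT[0]-20,SPOT[1],430],v=250)
            lidheight("Y",SPOT,82)
print(r.get_obs()["clock"])
E
```

```text
(1085, [341.7, 213.7]) [342. 214.]
(1069, [212.8, 214.0]) [213. 214.]
LID Y [520.2 244.5  89.5] [0.02 0.02]
look Y exp px [279. 205.] got (1229, [279.2, 204.7], [260, 186, 40, 39]) -> [520.  244.8  90. ]
grip 0.7324000148012392 66.03257417678833 [520.5 245.2  28.9]
lifted 0.738 [ 0.1 -0.  -3.3]
placed True [514.6 272.1  29. ]
look Y exp px [277. 215.] got (929, [276.7, 214.5], [260, 198, 35, 34]) -> [514.2 271.6  90. ]
[-0.60198506 -0.62278888] 72.2167
bar grip 0.139 [615.1 312.2 306.2] [ 1.  -0.6  1.8] 76.5
0.16 [0.9 1.3 5.7] 0.31 [0.4 2.  7.1] 0.47 [0.2 3.2 8. ] 0.62 [1.9 5.  4.1] 0.78 [1.5 6.4 3.9] 0.93 [1.7 4.3 5.7] 1.09 [2.3 5.2 4.5] 1.24 [2.6 6.3 3.3] 1.4 [-0.1  7.1  6.3] 81.3 0.143
1.45 [0.8 7.2 4.1] 1.5 [-1.   7.8  6.8] 1.55 [-2.2  6.8 11.1] 1.6 [-5.2  6.9 13. ] 83.0 0.141
True
[395.12181679 314.21266458  80.15058114] [-4.25242932 -2.33975394 13.81254869]
1.53 [0.3 9.  4. ] 1.42 [0.1 8.6 3.2] 1.31 [3.6 7.1 2.3] 1.2 [6.1 5.6 0.9] 85.9 0.139
1.05 [6.8 2.3 1.3] 0.9 [ 6.7  3.9 -3.4] 0.75 [ 6.  3. -5.] 0.6 [ 6.   2.3 -4.3] 0.45 [ 2.2  1.  -5.9] 0.3 [ 0.6 -2.4 -4.3] 0.15 [-0.9 -4.7  0.4] 0.0 [ 0.4 -5.3  0.1] 89.8 0.139
(1043, [340.0, 209.8]) [341. 210.]
(1027, [213.7, 210.8]) [214. 211.]
LID Y [514.3 271.5  81.5] [0.01 0.01]
94.425
```

```bash
python3 - <<'E'
from h import *
pick("Y",np.array([514.3,271.5]),12,70)
g=cr(-15,0)
r.move_linear([460,0,200],v=300);r.move_linear([*g,200],v=300)
place(g,24,200)
look("Y",g,78)
# gate
hg=cr(-134,85)
def gp(th,d,rad=135):
    a=-np.pi/2+CY-th;u=np.array([np.cos(a),np.sin(a)]);n=np.array([np.cos(a-np.pi/2),np.sin(a-np.pi/2)]);return hg+rad*u+n*d
tip=np.array([266,-298])-hg;th0=-np.arctan2(tip[1],tip[0])-np.pi/2+CY;print("hinge",hg,"theta0",th0,np.hypot(*tip))
r.move_gripper(0.0)
s=gp(th0,60);r.move_linear([380,-150,200],v=300);r.move_pose([*s,150],DOWN(0))
print("descend hit",r.move_linear([*s,25],v=120,stop_force=8),r.get_obs()["tool_pos"].round(1))
r.move_linear([*gp(th0,22),25],v=60,stop_force=10)
for th in np.linspace(th0,0.16,7)[1:]:
    h=r.move_linear([*gp(th,19),25],v=80,stop_force=15);print(round(th,2),h,r.get_obs()["wrist_force"].round(1))
    if h: break
print(r.get_obs()["clock"])
E
```

```text
look Y exp px [279. 203.] got (1170, [278.9, 202.5], [260, 184, 39, 38]) -> [514.1 271.5  82. ]
grip 0.7384349174876811 66.05546951293945 [514.7 271.9  28.9]
lifted 0.736 [ 0.5 -0.  -3.3]
placed True [ 516.3 -281.4   25. ]
look Y exp px [276. 211.] got (1319, [275.4, 210.1], [255, 190, 42, 41]) -> [ 515.9 -281.9   78. ]
hinge [ 393.26311886 -202.77975429] theta0 0.9804382382868337 158.94274634352365
descend hit False [ 249.6 -235.9   25.4]
0.84 False [ 0.1  0.5 -0. ]
0.71 False [ 0.5 -0.6 -1.7]
0.57 False [ 0.2 -0.2  0.3]
0.43 False [0.4 1.  0.5]
0.3 False [ 0.3 -0.6  0.4]
0.16 False [-0.1 -0.1  0.2]
113.25
```

```bash
python3 - <<'E'
from h import *
hg=cr(-134,85)
def gp(th,d,rad=135):
    a=-np.pi/2+CY-th;u=np.array([np.cos(a),np.sin(a)]);n=np.array([np.cos(a-np.pi/2),np.sin(a-np.pi/2)]);return hg+rad*u+n*d
h=r.move_linear([*gp(0.0,2),25],v=40,stop_force=14);r.pause(.2);o=r.get_obs();print(h,o["tool_pos"].round(1),o["wrist_force"].round(1),gp(0,17).round(1),o["clock"])
r.move_linear([*gp(0,70),25],v=60);r.move_linear([*gp(0,70),250],v=200)
r.move_pose([430,0,330],DOWN(0))
t=grab("top")[0]["frame"];s=grab("scene")[0]["frame"]
cv2.imwrite("pics/fin.png",np.hstack([cv2.resize(t[165:275,310:400],(400,490),interpolation=3),cv2.resize(s[130:235,190:320],(400,490),interpolation=3)])[:,:,::-1])
E
```

```text
True [ 386.7 -336.    24.1] [-1.  -0.7  0. ] [ 383.3 -338.5] 114.1833
```

View pics/fin.png

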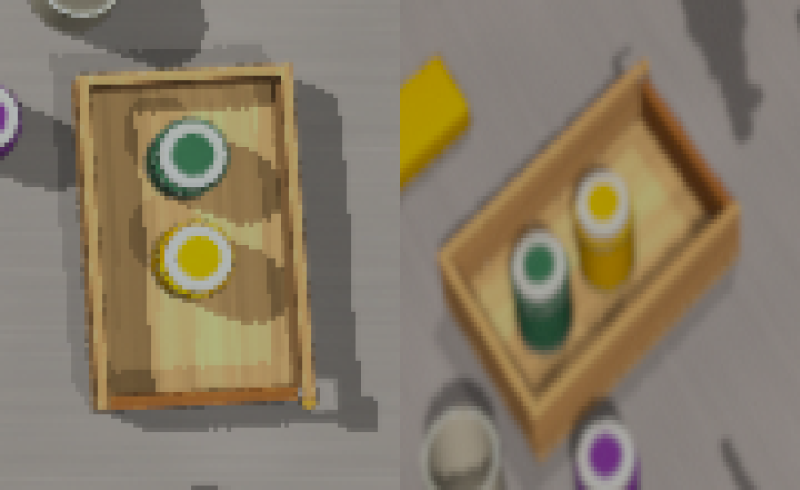

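Both tins stand in the crate and the gate looks shut, with the orange line closing the front. I'll check with a slow second push on the gate, and confirm the lever angle from the bar in the top view.

```bash
python3 - <<'E'
from h import *
hg=cr(-134,85)
def gp(d,rad=135):
    a=-np.pi/2+CY;u=np.array([np.cos(a),np.sin(a)]);n=np.array([np.cos(a-np.pi/2),np.sin(a-np.pi/2)]);return hg+rad*u+n*d
r.move_pose([*gp(70),250],DOWN(0));r.move_linear([*gp(70),25],v=150);r.move_linear([*gp(35),25],v=60,stop_force=5)
for f in(4,15):
    h=r.move_linear([*gp(2),25],v=12,stop_force=f);o=r.get_obs();print(f,h,o["tool_pos"].round(1),o["wrist_force"].round(1))
r.move_linear([*gp(70),25],v=60);r.move_linear([*gp(70),250],v=200);r.move_pose([330,-350,330],DOWN(0))
c=grab("top")[0];f=c["frame"];m=(f[178:196,165:220].max(2)<50);ys,xs=np.nonzero(m);print("bar px",xs.min()+165,xs.max()+165,ys.mean()+178,"exp",proj(c,[614.8,272,325]))
w=f[235:275,325:390];h=cv2.cvtColor(w,cv2.COLOR_RGB2HSV);mm=cv2.inRange(h,(5,170,60),(14,255,255));ys,xs=np.nonzero(mm);P=[onz(c,x+325,y+235,56)[:2] for x,y in zip(xs,ys)]
P=np.array(P);vx=cv2.fitLine(P.astype(np.float32),cv2.DIST_HUBER,0,.01,.01).ravel();print(len(P),P.min(0),P.max(0),"gate dir angle rel -y",np.arctan2(vx[0],-vx[1]),"crate yaw",CY)
print(r.get_obs()["clock"])
E
```

```text
4 True [ 386.9 -337.9   24.6] [-0.2  0.  -0.7]
15 True [ 386.8 -337.3   23.9] [-1.8 -0.3  0.4]
bar px 165 214 188.0281690140845 exp [191.71105423 185.40456388]
23 [ 390.5934645  -361.44374051] [ 405.75370344 -210.85998915] gate dir angle rel -y 0.045995906 crate yaw 0.052
126.8333
```

The gate stops rigidly at the same place both times, and its direction is within 0.01 rad of the crate's front. The lever is up and the arm is clear, so I'm handing in.

```bash
python3 -c "
from h import *
print(r.close_job())"
```

```text
the job is handed in; nothing more can be done
None
```

The job is handed in (the hand-in returned no verdict): the yellow and green tins, the only two present, measured fully closed and stand upright in the crate, with the gate shut on its catch and the lever eased back up.

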